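Find the loose clamp bolt and hold its cap open

ROBOT

A 7-joint arm with a two-finger parallel gripper is mounted at the origin on the work surface. World frame = base frame: x ahead of the robot, y to its left, z up, the work surface at z = 0. Lengths are in m, angles in rad, forces in N, time in s.
With the tool pointing down it reaches from about 0.35 to 0.775 m from the base axis. Payload 3.1 kg.
Tool frame: the origin (TCP) lies on the centre line of the jaws, within the pads' length; the fingertips stand 19 mm ahead of it and the grasp point (between the pads) is the TCP; z points along the fingers, y is the line along which they close (so a half turn about z gives the same grasp; the last joint's range is limited). The gripper opens to 85 mm and grips with 20 to 120 N. Pads are 22 mm wide; open, the fingers measure 114 mm over their backs; the gripper's body (76 mm by 85 mm) begins 54 mm behind the grasp point. The pads swing forward as they close: fully open they stand 13 mm farther back than shut.
Start: joints at [-0.042, 0.311, 0.014, 1.512, -0.004, 1.319, -0.027], TCP at [0.55, 0, 0.25] pointing down, gripper open.
Joint ranges: [-2.7, 2.7], [-0.3, 1.91], [-1.27, 1.3], [0.12, 2.57], [-1.44, 4.58], [0.2, 2.03], [-3.05, 3.05]. Speed limits (rad/s): [2.79, 2.79, 3.14, 3.14, 3.14, 3.14, 3.14].

INTERFACE

Orientations are given as a unit quaternion [x, y, z, w].
In Python, from workcell import ctrl gives the robot as it stands. Calls block until the motion is done:
- ctrl.move_to(position, orientation): joint-space move of the TCP to a pose.
- ctrl.move_l(position, attitude=None, feed=0.15, until_force=None): straight line of the TCP; attitude=None keeps the orientation; feed is the mean speed in m/s. With until_force (N) it stops when the force on the tool has changed by that much, and returns True; else False.
- ctrl.move_j(angles): joint-space move.
- ctrl.gripper_to(opening, grasp_force=None): finger opening in m; grasp_force is the grip in N (None keeps the last); returns when the fingers have stopped.
- ctrl.dwell(seconds).
- ctrl.ik(position, orientation): joint angles nearest the present ones, or None.
- ctrl.get_obs(): the state.
- ctrl.snapshot(name): name is "scene" or "side" or "wrist"; returns the picture (420x560x3 uint8, red, green, blue); there is no depth.
- ctrl.camera_info(name): a dict with "K" (3x3 intrinsics, pixels), "k1" (the pictures are not rectified: a ray, as slopes to the right and down, at radius r is drawn at 1 + k1 r^2 times it, then the intrinsics apply), "R" (3x3) and "t" (3): a world point X has camera coordinates R X + t; the wrist camera has in their place "tool_from_camera" (4x4, takes a point from camera to tool coordinates, whose origin is the TCP and whose axes are the flange's). Camera axes: x right, y down, z forward; pixel columns grow to the right and rows downward; lengths in m; the calibration is good to about 2 mm. A picture is of the moment at which its call begins: read the wrist's pose just before it. camera_info takes no time and is no camera call.
A pose or a line that the arm cannot do raises ctrl.MotionError and nothing moves.
- ctrl.close_job(): hands the job in; it is judged then, once.
The state is a dict: "clock": time; "joint_positions": joint angles; "joint_vel": joint speeds; "joint_torque": joint torques, N m; "tool_pos": TCP position; "tcp_rot": TCP orientation; "wrist_force": force on the tool from outside, world axes, zero at the start; "torque": the same for the moment, N m; "grip_width": finger opening in m; "grasp_force": force on a finger pad.
Only numpy, scipy, OpenCV 4.12 (cv2) and the standard library are available. Lean on these libraries where they do the work, as an engineer would, in place of code of your own. Each camera call takes 0.05 s, during which the arm holds its last target. There are 200 camera calls.

TASK

One of the three bolts on the clamp blocks standing on the glued panel has worked loose: tap the bolts from above with the caps still shut until you find the one that sinks, and push that one right down. Then lift the hinged cap on that same block at least 45 degrees open and finish while the gripper is still holding it up, so that the nut under it can be reached (let go and it falls shut). Leave the caps of the tight bolts shut and the things lying around where they are.

Things in the scene. Friction and masses are not known exactly. Their poses are not given: they have to be found in the camera images.
- bolt_a_top (a point): centre of the top face of the left (+y) block's steel hex bolt head (26 mm across corners, 12 mm thick, on a 10 mm round shank; head top 22 mm above the block's top face, 72 mm above the panel). It stands on the block's robot side, 45 mm (along the block's x) from the cap's lug. Press or tap straight down
- bolt_a (a joint): how far the left (+y) bolt has sunk (m): 0 at the start, 0.008 fully sunk. A tight bolt stands firm (under 0.002); the loose one slides down 8 mm under about 3 N and stays down. Which of the three is loose changes from start to start and cannot be seen
- cap_a (a joint): opening angle of the left (+y) block's cap (rad): 0 shut, stop at 1.3. The near (robot side) edge swings up about a hinge along the far edge; a weak spring (with the weight about 1 to 3 N at the lug) and its weight always shut it when let go
- lid_a: the left (+y) block's cap: dark steel plate 60 x 62 x 6 mm, lying shut on the rear of the block, with an upright lug. Origin in the middle of the hinge axis (plate mid-thickness, 53 mm above the block's foot); y along the hinge axis, x points away from the lug, z normal to the plate. Shut, its axes are the block's
- lug_a (a point): centre of the left (+y) cap's lug: a disc 20 mm in diameter, 16 mm thick along the hinge axis, on a 12 mm square stem, at (-40, 0, +31) mm in the lid's frame. Pinched from above on its two flat faces (fingers closing along the hinge axis) it can pivot between the fingers; fingertips should not reach more than 17 mm below its centre
- bolt_b_top (a point): centre of the top face of the middle block's steel hex bolt head (26 mm across corners, 12 mm thick, on a 10 mm round shank; head top 22 mm above the block's top face, 72 mm above the panel). It stands on the block's robot side, 45 mm (along the block's x) from the cap's lug. Press or tap straight down
- bolt_b (a joint): how far the middle bolt has sunk (m): 0 at the start, 0.008 fully sunk. A tight bolt stands firm (under 0.002); the loose one slides down 8 mm under about 3 N and stays down. Which of the three is loose changes from start to start and cannot be seen
- cap_b (a joint): opening angle of the middle block's cap (rad): 0 shut, stop at 1.3. The near (robot side) edge swings up about a hinge along the far edge; a weak spring (with the weight about 1 to 3 N at the lug) and its weight always shut it when let go
- lid_b: the middle block's cap: dark steel plate 60 x 62 x 6 mm, lying shut on the rear of the block, with an upright lug. Origin in the middle of the hinge axis (plate mid-thickness, 53 mm above the block's foot); y along the hinge axis, x points away from the lug, z normal to the plate. Shut, its axes are the block's
- lug_b (a point): centre of the middle cap's lug: a disc 20 mm in diameter, 16 mm thick along the hinge axis, on a 12 mm square stem, at (-40, 0, +31) mm in the lid's frame. Pinched from above on its two flat faces (fingers closing along the hinge axis) it can pivot between the fingers; fingertips should not reach more than 17 mm below its centre
- bolt_c_top (a point): centre of the top face of the right (-y) block's steel hex bolt head (26 mm across corners, 12 mm thick, on a 10 mm round shank; head top 22 mm above the block's top face, 72 mm above the panel). It stands on the block's robot side, 45 mm (along the block's x) from the cap's lug. Press or tap straight down
- bolt_c (a joint): how far the right (-y) bolt has sunk (m): 0 at the start, 0.008 fully sunk. A tight bolt stands firm (under 0.002); the loose one slides down 8 mm under about 3 N and stays down. Which of the three is loose changes from start to start and cannot be seen
- cap_c (a joint): opening angle of the right (-y) block's cap (rad): 0 shut, stop at 1.3. The near (robot side) edge swings up about a hinge along the far edge; a weak spring (with the weight about 1 to 3 N at the lug) and its weight always shut it when let go
- lid_c: the right (-y) block's cap: dark steel plate 60 x 62 x 6 mm, lying shut on the rear of the block, with an upright lug. Origin in the middle of the hinge axis (plate mid-thickness, 53 mm above the block's foot); y along the hinge axis, x points away from the lug, z normal to the plate. Shut, its axes are the block's
- lug_c (a point): centre of the right (-y) cap's lug: a disc 20 mm in diameter, 16 mm thick along the hinge axis, on a 12 mm square stem, at (-40, 0, +31) mm in the lid's frame. Pinched from above on its two flat faces (fingers closing along the hinge axis) it can pivot between the fingers; fingertips should not reach more than 17 mm below its centre
- panel: the glued-up panel the three blocks stand on: fixed, 340 x 620 x 16 mm, plywood with collage strips; origin under its centre, x and y along its 340 and 620 mm sides. Each clamp block on it is fixed, aluminium, 110 (x) x 70 x 50 mm high; from its hinge axis the block reaches 107 mm towards the robot and 3 mm beyond, the lug lies 40 mm and the bolt axis 85 mm towards the robot
- offcut_l: bystander, loose: pale wood offcut 45 x 22 x 16 mm between the left and middle block; origin at its underside's centre
- offcut_r: bystander, loose: darker wood offcut 45 x 22 x 16 mm between the middle and right block; origin at its underside's centre
- tape: bystander, loose: roll of tape lying flat, 60 mm across, 20 mm high, on the far part of the panel; origin at its underside's centre
- hammer: bystander, loose: hammer lying on the table to the right of the panel; its origin lies on its underside
- glue: bystander, loose: white glue bottle with red cap, 52 mm across, 150 mm high, left of the panel; origin at its underside's centre
- mug: bystander, loose: white mug, 76 mm across, 85 mm high, left of the panel; origin at its underside's centre
- tin: bystander, loose: tin can, 68 mm across, 90 mm high, right of the panel; origin at its underside's centre

How it is judged:
On the way:
1. the loose bolt has been found: it has sunk more than 4 mm while all three caps are shut (under 0.15 rad) (value of joint any of bolt_a, bolt_b, bolt_c above 0.004 m and value of joint each of cap_a, cap_b, cap_c below 0.15 rad), for 0.2 s.
At the end, for the whole second after the job is handed in: the sunken bolt's cap (bolt more than 4 mm down) is open more than 0.7 rad, still (under 0.3 rad/s) and held by the fingers (contact above 0.2 N); the other two caps are shut (under 0.1 rad) (((value of joint bolt_a above 0.004 m and value of joint cap_a above 0.7 rad and contact force between the fingers and lid_a above 0.2 N and velocity of joint cap_a between -0.3 and 0.3 rad/s and value of joint each of cap_b, cap_c below 0.1 rad) or (value of joint bolt_b above 0.004 m and value of joint cap_b above 0.7 rad and contact force between the fingers and lid_b above 0.2 N and velocity of joint cap_b between -0.3 and 0.3 rad/s and value of joint each of cap_a, cap_c below 0.1 rad) or (value of joint bolt_c above 0.004 m and value of joint cap_c above 0.7 rad and contact force between the fingers and lid_c above 0.2 N and velocity of joint cap_c between -0.3 and 0.3 rad/s and value of joint each of cap_a, cap_b below 0.1 rad))); the arm keeps its last pose, push and grip.
It fails at once if a cap is opened whose bolt has not been found loose (sunk) ((value of joint cap_a above 0.3 rad and value of joint bolt_a below 0.004 m) or (value of joint cap_b above 0.3 rad and value of joint bolt_b below 0.004 m) or (value of joint cap_c above 0.3 rad and value of joint bolt_c below 0.004 m)).
It fails at once if a bystander is moved by more than 40 mm (distance of any of offcut_l, offcut_r, tape, hammer, glue, mug, tin from where it was at the start of the episode above 0.04 m).
It also fails if it takes over 48 s, if anything falls off the work surface, if the arm or the gripper's body presses on something with over 40 N, if the wrist force passes 120 N, or if a joint passes its speed limit or range.

## Working session

There is one attempt and no reset: what is moved stays moved. The work goes in short steps, each a Python script; the robot and the scene stay as the last script left them, time stands still between calls to the robot, and variables do not carry over. Pictures are saved under pics/ and viewed, at most 10 in all, crops included, and the job is handed in when it is done.

```bash
mkdir -p pics; python3 - <<'E'
from workcell import ctrl
import cv2
for n in("scene","side","wrist"):
    im=ctrl.snapshot(n); cv2.imwrite(f"pics/{n}0.png",im[:,:,::-1])
    print(n,ctrl.camera_info(n))
o=ctrl.get_obs();print(o["tool_pos"],o["tcp_rot"],o["clock"])
E
```

```text
scene {'K': array([[515.34398325,   0.        , 277.44109505],
       [  0.        , 515.34398325, 208.2452784 ],
       [  0.        ,   0.        ,   1.        ]]), 'k1': 0.027177169225581763, 'R': array([[ 0.4763122 ,  0.87919282, -0.01211069],
       [ 0.48500137, -0.27419353, -0.83041651],
       [-0.7334169 ,  0.38966382, -0.55701145]]), 't': array([-0.286209  , -0.18976148,  2.08268445])}
side {'K': array([[432.23506924,   0.        , 282.54688353],
       [  0.        , 432.23506924, 207.06650432],
       [  0.        ,   0.        ,   1.        ]]), 'k1': -0.08232941949664298, 'R': array([[ 0.83349919, -0.55244897,  0.00890114],
       [-0.40117869, -0.61619261, -0.67776274],
       [ 0.37991415,  0.56134374, -0.7352268 ]]), 't': array([-0.42999183,  0.29873893,  1.08693714])}
wrist {'K': array([[369.74164491,   0.        , 288.51617182],
       [  0.        , 369.74164491, 211.9508389 ],
       [  0.        ,   0.        ,   1.        ]]), 'k1': 0.013426008856429854, 'tool_from_camera': array([[ 2.04066432e-04, -9.56710734e-01, -2.91040428e-01,
         7.53992698e-02],
       [ 9.99999844e-01,  4.38901695e-05,  5.56885533e-04,
         1.03780244e-03],
       [-5.20004553e-04, -2.91040496e-01,  9.56710593e-01,
        -1.24155888e-01],
       [ 0.00000000e+00,  0.00000000e+00,  0.00000000e+00,
         1.00000000e+00]])}
[5.49490339e-01 4.66868613e-05 2.49441211e-01] [ 7.07060365e-01  7.07152599e-01 -6.75366958e-04 -6.20794221e-04] 0.15
```

View pics/scene0.png

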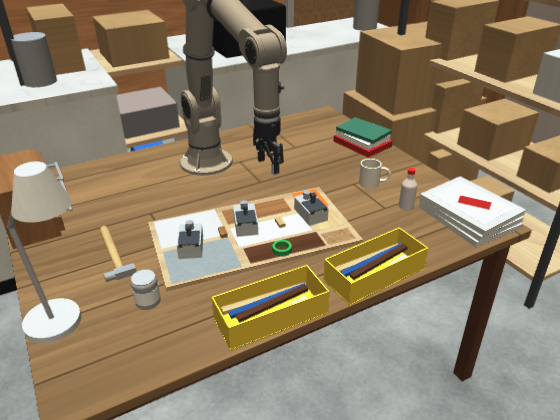

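View pics/wrist0.png

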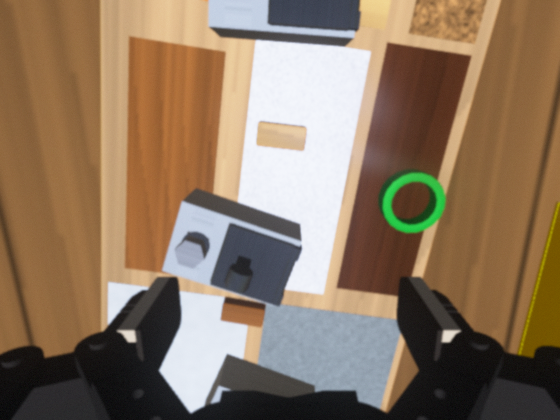

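```bash
python3 - <<'E'
from workcell import ctrl
import cv2,json
q=[.7071068,.7071068,0,0]; P={}
ctrl.gripper_to(0.0)
for n,p in(("L",[.52,.15,.26]),("M",[.5,-.04,.26]),("R",[.52,-.19,.26])):
    ctrl.move_to(p,q); ctrl.dwell(.2)
    o=ctrl.get_obs();P[n]=[list(map(float,o["tool_pos"])),list(map(float,o["tcp_rot"]))]
    im=ctrl.snapshot("wrist"); cv2.imwrite(f"pics/w{n}.png",im[:,:,::-1])
    cv2.imwrite(f"pics/w{n}c.png",cv2.resize(im[60:360,80:480,::-1],None,fx=2,fy=2,interpolation=2))
json.dump(P,open("P.json","w"));print(P,o["clock"],o["grip_width"])
E
```

```text
{'L': [[0.5205669171353013, 0.14800995151522967, 0.25987737314871706], [0.7083460484495591, 0.7058651890422509, -0.00030558061337913797, 0.0003422933404424585]], 'M': [[0.5004436214586965, -0.03738222254859937, 0.25988139598315446], [0.7054891245278043, 0.7087205836979161, 0.0003345368701913749, -0.00034278413022157517]], 'R': [[0.5205146310559862, -0.187815095756269, 0.2600575985824497], [0.7057868898761384, 0.7084240307884548, 0.00043246655712668664, -0.0002676809347758216]]} 3.7167 0.0003807646850500381
```

View pics/wLc.png

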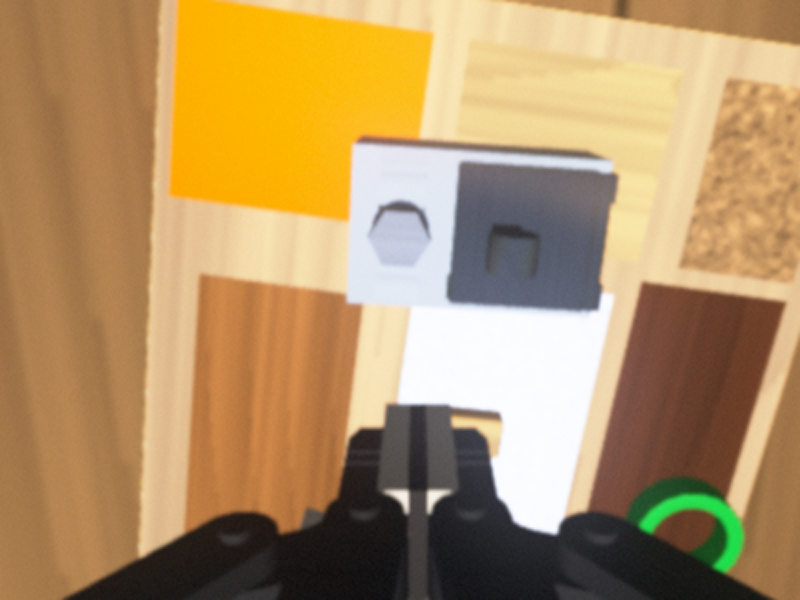

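View pics/wMc.png

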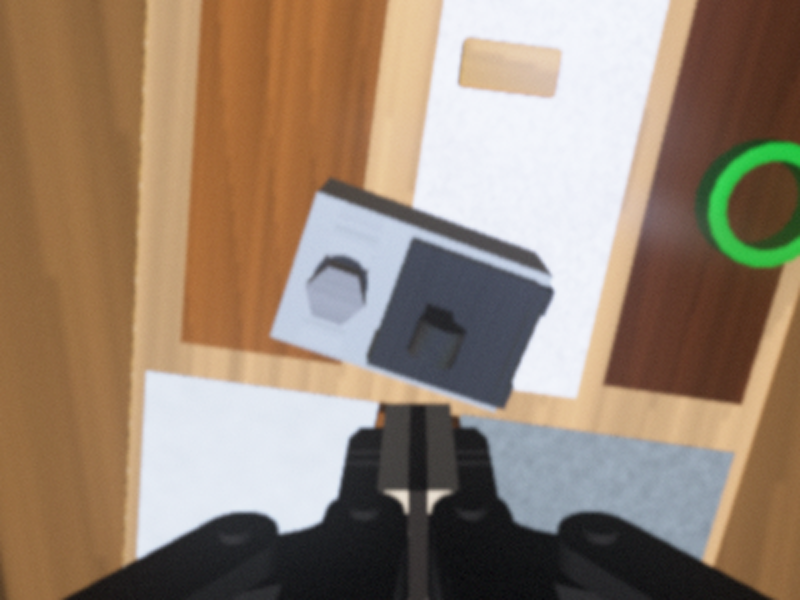

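View pics/wRc.png

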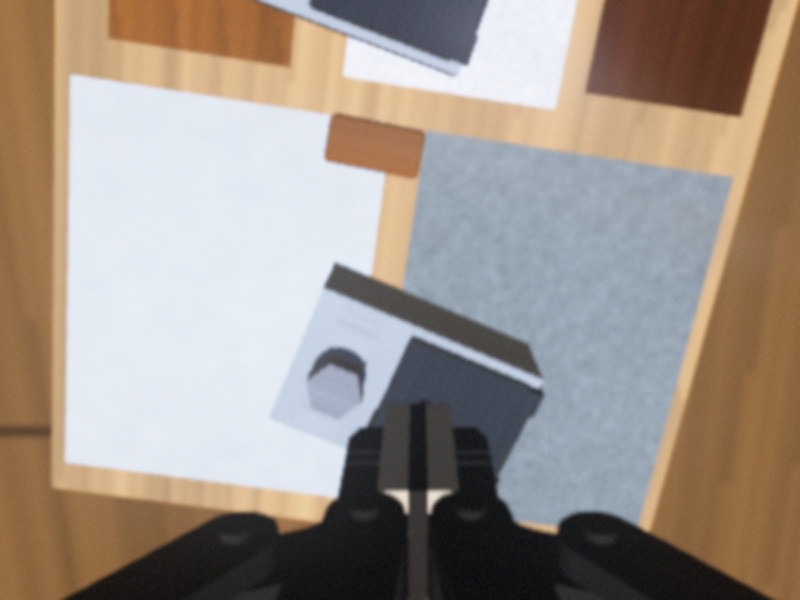

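```bash
cat >h.py <<'E'
from workcell import ctrl
import numpy as np,cv2,json
from scipy.spatial.transform import Rotation as Ro
def ray(px,pose):
    c=ctrl.camera_info("wrist");T=np.array(c["tool_from_camera"])
    d=cv2.undistortPoints(np.array([[px]],float),np.array(c["K"]),np.array([c["k1"],0,0,0.]))[0,0]
    R=Ro.from_quat(pose[1])
    return R.apply(T[:3,3])+pose[0],R.apply(T[:3,:3]@[d[0],d[1],1])
def at(px,pose,z):
    o,d=ray(px,pose);return (o+d*(z-o[2])/d[2])[:2]
E
python3 - <<'E'
from h import *
P=json.load(open("P.json"))
D=dict(L=[(400,237),(352,142),(348,302),(612,158)],M=[(336,291),(317,192),(271,337),(551,277)],R=[(336,389),(326,290),(270,416),(541,384)])
for n,v in D.items():
    w=[at((80+x/2,60+y/2),P[n],.088 if i==0 else .066) for i,(x,y) in enumerate(v)]
    e=w[1]-w[2];f=w[3]-w[1]
    y1=np.arctan2(-e[0],e[1]);y2=np.arctan2(f[1],f[0])
    u=np.array([np.cos(y2),np.sin(y2)]);m=(w[1]+w[2])/2
    print(n,"bolt",w[0].round(4),"near-edge mid+22mm",(m+.022*u).round(4),"edge",np.linalg.norm(e).round(4),"len",np.linalg.norm(f).round(4),"yaw",np.degrees([y1,y2]).round(1),"lug",(w[0]+.045*u).round(4))
E
```

```text
L bolt [0.5149 0.1617] near-edge mid+22mm [0.5146 0.1612] edge 0.0705 len 0.1102 yaw [-3.1 -3.7] lug [0.5598 0.1588]
M bolt [ 0.468  -0.0464] near-edge mid+22mm [ 0.4676 -0.0491] edge 0.07 len 0.1092 yaw [-19.4 -19.9] lug [ 0.5103 -0.0618]
R bolt [ 0.4868 -0.241 ] near-edge mid+22mm [ 0.487  -0.2427] edge 0.0679 len 0.1083 yaw [-24.6 -24.6] lug [ 0.5278 -0.2597]
```

```bash
cat >>h.py <<'E'
B=dict(L=([.5148,.1615],-3.4),M=([.468,-.0473],-19.7),R=([.487,-.2417],-24.6))
def quat(yaw,tilt=0):  # tool y along hinge, z down (tilt leans about block y)
    return (Ro.from_euler('ZY',[yaw,tilt],degrees=True)*Ro.from_quat([1,0,0,0])).as_quat()
E
python3 - <<'E'
from h import *
for n in "RML":
    b,yaw=B[n];q=quat(yaw)
    ctrl.move_to([*b,.16],q); ctrl.move_l([*b,.122],feed=.08); ctrl.dwell(.2)
    f0=ctrl.get_obs()["wrist_force"]
    hit=ctrl.move_l([*b,.090],feed=.02,until_force=12)
    o=ctrl.get_obs();z=o["tool_pos"][2]
    print(n,hit,np.round(o["tool_pos"],4),np.round(o["wrist_force"]-f0,1),o["joint_positions"].round(2),o["clock"])
    ctrl.move_l([*b,.16],feed=.12)
    if z<.1025: break
E
```

```text
R True [ 0.487  -0.2417  0.1066] [-1.   1.5  4.2] [ 0.08  0.45  0.47  1.74 -0.23  1.01 -1.37] 7.0417
M True [ 0.468  -0.0473  0.0988] [-0.6  0.3  6.8] [-0.27  0.31  0.4   1.94 -0.15  0.91 -1.7 ] 10.3833
```

```bash
python3 - <<'E'
from h import *
b,yaw=B["M"];u=np.array([np.cos(np.radians(yaw)),np.sin(np.radians(yaw))]);l=np.array(b)+.045*u
ctrl.gripper_to(.045)
ctrl.move_to([*l,.16],quat(yaw))
print(ctrl.move_l([*l,.105],feed=.05,until_force=8))
ctrl.gripper_to(0,grasp_force=40)
o=ctrl.get_obs();print(o["tool_pos"],o["grip_width"],o["grasp_force"],o["wrist_force"],o["clock"])
im=ctrl.snapshot("side");cv2.imwrite("pics/s1.png",im[:,:,::-1])
E
```

```text
False
[ 0.5095696  -0.06508591  0.10542587] 0.015089626378115454 42.87903428077698 [-3.37121818 -3.9475645   3.56898316] 13.4667
```

View pics/s1.png

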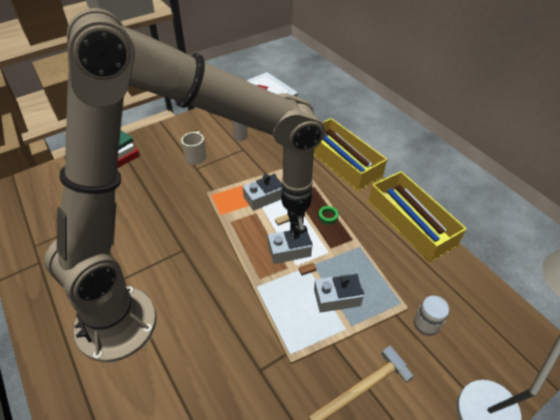

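```bash
python3 - <<'E'
from h import *
yaw=B["M"][1];u=np.array([np.cos(np.radians(yaw)),np.sin(np.radians(yaw)),0])
p0=np.array(ctrl.get_obs()["tool_pos"]);q=ctrl.get_obs()["tcp_rot"];r=np.hypot(.040,.031);a0=np.arctan2(.031,.040)
for th in np.arange(.12,1.0,.12):
    d=u*(.040-r*np.cos(a0+th))+np.array([0,0,r*np.sin(a0+th)-.031])
    ctrl.move_l(p0+d,feed=.04)
    o=ctrl.get_obs();print(round(th,2),np.round(o["tool_pos"]-p0-d,4),o["wrist_force"].round(1),round(o["grip_width"],4),round(o["grasp_force"],1))
ctrl.dwell(.5);o=ctrl.get_obs();print(o["wrist_force"],o["grip_width"],o["clock"],o["tool_pos"])
s=ctrl.snapshot("side")[150:300,200:400,::-1];c=ctrl.snapshot("scene")[150:300,180:380,::-1]
cv2.imwrite("pics/s2.png",cv2.resize(np.vstack([s,c]),None,fx=2,fy=2,interpolation=2)[:600])
cv2.imwrite("pics/s2.png",cv2.resize(np.hstack([s,c]),None,fx=2,fy=2,interpolation=2))
E
```

```text
0.12 [-0.0014  0.0004 -0.0013] [-0.1 -2.5 -9.3] 0.0151 40.7
0.24 [-0.001   0.0003 -0.0006] [-0.9 -0.7 -9.2] 0.0154 39.7
0.36 [-0.     -0.0001  0.0002] [-3.6 -0.6 -8.4] 0.015 39.2
0.48 [-0.     -0.0001  0.0002] [-4.6 -0.3 -7.7] 0.0148 39.2
0.6 [-0.0001 -0.0001  0.0002] [-4.8 -0.2 -6.7] 0.0151 39.1
0.72 [-0.0003 -0.      0.0002] [-5.4 -0.8 -6.6] 0.015 39.1
0.84 [-0.0006  0.0001  0.0003] [-5.3  0.  -5.3] 0.0149 39.2
0.96 [-0.0004 -0.      0.0006] [-6.4 -0.1 -4.3] 0.0147 39.1
[-6.15722587  0.7040438  -3.48989957] 0.015140641738931197 16.4417 [ 0.54912075 -0.07938478  0.12554272]
```

View pics/s2.png

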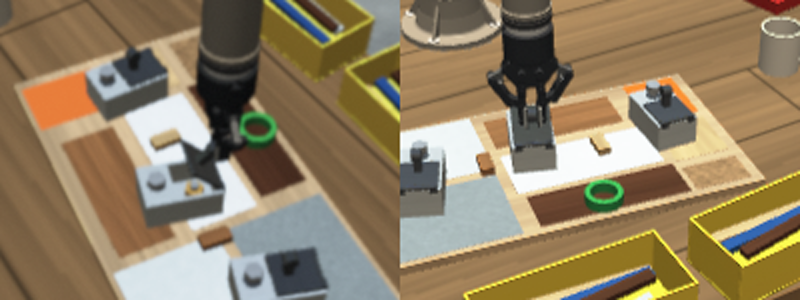

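The side view shows the middle cap, around pixel (205,165), standing open at roughly 55° in the fingers. The nut at (195,188) is exposed, the other two caps are shut, and the offcuts and tape haven't moved.

```bash
python3 -c "
from workcell import ctrl
print(ctrl.close_job())"
```

```text
the job is handed in; nothing more can be done
None
```

The middle bolt (bolt_b) was the loose one: I pushed it down about 8 mm, opened its cap to about 0.96 rad (55°), and handed the job in at about 16.5 s with the gripper still holding the cap; no verdict was returned.

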